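# Weigh the waste caddy on the spring balance

## Task

Weigh the yellow waste caddy: lift it by its carrying bar, keep it upright, and hang it on the hook of the spring balance by the notch in the middle of the bar. Feel its weight go over to the hook and let go only when the hook carries just that weight, neither much less nor pressed down beyond it, so that the hook never jerks or springs when you let go and the balance is never overloaded. Leave the caddy hanging level and still, untouched, and leave the other things on the bench where they are.

Things in the scene. Friction and masses are not known exactly. Their poses are not given: they have to be found in the camera images.
- caddy: Yellow loose waste caddy, red lid, black carrying bar, both ends alike. Tub 184 (x) x 78 (y) x 80 mm high; lid 196 x 86 mm, its top at 90 mm. Mass unknown, 0.15 to 0.5 kg, centre of mass in the middle, about 43 mm up. Origin: centre of the underside, z up; x runs along the bar.
- bar (a point): Centre of the caddy's straight carrying bar, 140 mm above its underside. The bar runs along the caddy's x: 200 mm long, 10 mm thick (y), 14 mm tall (133 to 147 mm above the underside), 43 mm free under it. A 12 mm square upright at each end, centred 94 mm from the middle. Graspable parts: 15 to 85 mm from the middle on either side.
- notch (a point): Hanging notch: a recess 18 mm long (along x) and 4 mm deep in the underside of the bar, at its middle. The point is the middle of its flat, downward-facing face, 137 mm above the caddy's underside.
- stand: Fixed lab stand with a spring balance clamped upright. Origin: bench level, straight below the hook; x points from the hook to the rod, roughly away from the robot. Base plate 240 x 150 mm, 14 mm high, x -35 to +205 mm. Rod 12 mm thick, 670 mm tall at x = +160. Balance: clear tube 27 mm thick with 30 mm red collars on the hook's axis, 380 to 615 mm up; clamp arm to the rod 520 mm up.
- hook_seat (a point): Top of the wire in the bottom of the hook's bowl, where the notch must rest; 282 mm above the bench unloaded, moves with the hook. The hook is 5 mm wire bent in the stand's y-z plane, guided straight up and down, stiff sideways. The bowl is 22 mm wide inside; its back is on the -y side. The bar, laid along the stand's x, goes in over the tip from the +y side and then down into the bowl.
- hook_tip (a point): Top end of the hook's tip, on the stand's +y side of the bowl: 15 mm to +y of the hook's axis and 20 mm above the seat. On the other side the back wire (13.5 mm to -y of the axis) rises straight to 47 mm above the seat, then bends over to the axis, reaching it 63 mm above the seat, and goes on up as a straight 5 mm shank into the tube (its bottom is 98 mm above the unloaded seat).
- scale_hook (a joint): How far the hook is drawn down, m: 0 unloaded (against its upper stop), at most 0.10. Coil spring of 60 N/m; starts to move at about 0.07 N, then 16.7 mm per newton (3 N about 49 mm, 5 N about 82 mm). Lightly damped: it bobs if load is let go suddenly. The balance is made for 6 N; its hook should never move faster than 80 mm/s.
- blue_caddy: Bystander: a loose caddy of the same shape and size, blue with a grey lid and white bar. Not to be weighed. Origin: centre of the underside.
- tube_rack: Bystander: loose blue tube rack, 135 x 220 mm, 45 mm high over its tubes. Origin: centre of the underside.
- tip_box: Bystander: loose white pipette-tip box 85 x 120 mm, 67 mm high, clear lid standing open at its +x side to 136 mm. Origin: centre of the underside.
- reagent: Bystander: loose amber bottle, 60 mm across, 130 mm high. Origin: centre of the underside.
- marker: Bystander: loose marker pen, 125 mm long, 13 mm thick, lying down along its x axis. Origin: middle, on the bench.

How it is judged:
On the way, in this order (a step that is already met when the one before it is completed fails the run):
1. the yellow caddy has been lifted clear of the bench (height (world z) of caddy above 0.04 m), for 0.2 s.
2. its notch lies in the hook and the hook is drawn down by it (horizontal distance between notch and hook_seat below 0.012 m and distance between notch and hook_seat below 0.014 m and value of joint scale_hook above 0.012 m), for 0.2 s.
At the end, for the whole second after the job is handed in: The yellow caddy hangs free from the hook by its notch (notch within 14 mm of the hook's seat, 12 mm sideways), level within 0.14 rad, off the bench, hook drawn down by more than 18 mm, and all at rest (hook slower than 12 mm/s, caddy slower than 30 mm/s and 0.3 rad/s) (horizontal distance between notch and hook_seat below 0.012 m and distance between notch and hook_seat below 0.014 m and angle between caddy's own z axis and vertical below 0.14 rad and height (world z) of caddy above 0.03 m and value of joint scale_hook above 0.018 m and contact force between caddy and stand above 0.9 N and velocity of joint scale_hook between -0.012 and 0.012 m/s and linear speed of caddy below 0.03 m/s and angular speed of caddy below 0.3 rad/s); the robot touches nothing.
It fails at once if the hook jerks: it moves up or down faster than 80 mm/s (velocity of joint scale_hook above 0.08 m/s or velocity of joint scale_hook below -0.08 m/s).
It fails at once if the balance is overloaded or its stand is struck: more than 10 N on the stand, balance and hook, or the hook drawn down more than 97 mm (contact force between stand and anything else above 10 N or value of joint scale_hook above 0.097 m).
It fails at once if the yellow caddy is tipped more than 0.6 rad (angle between caddy's own z axis and vertical above 0.6 rad).
It fails at once if another thing on the bench is moved by more than 30 mm (distance of any of blue_caddy, tube_rack, tip_box, reagent, marker from where it was at the start of the episode above 0.03 m).
It also fails if it takes over 58 s, if anything falls off the work surface, if the arm or the gripper's body presses on something with over 40 N, if the wrist force passes 120 N, or if a joint passes its speed limit or range.

## Robot

A 7-joint arm with a two-finger parallel gripper is mounted at the origin on the work surface. World frame = base frame: x ahead of the robot, y to its left, z up, the work surface at z = 0. Lengths are in m, angles in rad, forces in N, time in s.
With the tool pointing down it reaches from about 0.4 to 0.875 m from the base axis. Payload 6.5 kg.
Tool frame: the origin (TCP) lies midway between the tips of the shut fingers; the grasp point (between the pads) lies 19 mm behind it; z points along the fingers, y is the line along which they close (so a half turn about z gives the same grasp; the last joint's range is limited). The gripper opens to 88 mm and grips with 3 to 60 N. Pads are 18 mm wide; open, the fingers measure 123 mm over their backs; the gripper's body (75 mm by 187 mm) begins 45 mm behind the grasp point.
Start: joints at [1.044, 0.536, -0.004, 1.538, 0.003, 1.067, -0.071], TCP at [0.289, -0.582, 0.218] pointing down, gripper open.
Joint ranges: [-2.7, 2.7], [-0.37, 2.16], [-1.27, 1.26], [0.24, 2.4], [-1.31, 4.45], [0.19, 1.91], [-2.76, 2.76]. Speed limits (rad/s): [2.39, 2.39, 3.14, 3.14, 3.14, 3.14, 3.14].

## Interface

Orientations are given as [roll, pitch, yaw] about the fixed x, y, z axes, in that order (R = Rz(yaw) Ry(pitch) Rx(roll)).
In Python, from plant import arm gives the robot as it stands.
- The arm moves only by the tool servo_tool, never from a script. Its argument "series" is a list of rows, each a list of 7 numbers: the shift along the world's x, y, z in m, then the turn, a rotation vector about the world's x, y, z in degrees, then the finger opening in m, from 0 to 0.0881. A call has 1 to 10 rows; each row shifts and turns the commanded pose from where the row before left it; what a row does not reach is not made up. A row lasts 1/12 s, in which the tool goes at most 41.7 mm and 7.16 degrees, less where a joint would pass 70% of its speed; a pose out of reach is approached as far as the arm can. A call is refused whole if a number of a shift passes 0.0417 or a number of a turn 7.16, either way. A call with a gripper value outside its range is refused whole. The fingers move at their own pace and stop on an object; "squeeze" is the grip in N (left out, the last holds). Time passes only in rows, so rows that do not move let the fingers close. It gives the time, the measured TCP pose, the force, the opening and the grip force at its end, in the units of the state.
- arm.observe(): the state, without advancing time (a new reading comes with each control period).
- arm.get_image(name): name is "side" or "top"; returns (picture, depth): 480x640x3 uint8, blue, green, red; 480x640 float32, m along the optical axis (not along the pixel's ray), 0 where there is no reading.
- arm.get_calibration(name): a dict with "camera_matrix" (3x3 intrinsics, pixels), "world_to_cam" (4x4, takes a point from world to camera coordinates). Camera axes: x right, y down, z forward; pixel columns grow to the right and rows downward; lengths in m; the calibration is good to about 2 mm. A picture is of the moment at which its call begins. get_calibration takes no time and is no camera call.
- arm.job_done(): hands the job in; it is judged then, once.
The state is a dict: "clock": time; "qpos": joint angles; "dq": joint speeds; "tau": joint torques, N m; "position": TCP position; "eef_rot": TCP orientation; "wrist_force": force on the tool from outside, world axes, zero at the start; "wrist_torque": the same for the moment, N m; "gripper_width": finger opening in m; "grasp_force": force on a finger pad.
Only numpy, scipy, OpenCV 4.12 (cv2) and the standard library are available. Lean on these libraries where they do the work, as an engineer would, in place of code of your own. Each camera call takes 0.05 s, during which the arm holds its last target. There are 200 camera calls.

## Working session

There is one attempt and no reset: what is moved stays moved. The work goes in short steps, Python scripts to look and compute and a tool call to move; the robot and the scene stay as the last step left them, time stands still between calls to the robot, and variables do not carry over. Pictures are saved under pics/ and viewed, at most 12 in all, crops included, and the job is handed in when it is done.

Besides the shell and the picture viewer there is one more tool, called as name([rows], argument=value, ...), one row to a line, values as JSON. servo_tool: Moves the arm, as the interface text tells. Its arguments: {"type":"object","properties":{"series":{"type":"array"},"squeeze":{"type":"number"}},"required":["series"]}

```bash
ls; mkdir -p pics; python3 - <<'E'
from plant import arm
import cv2,numpy as np
for n in("side","top"):
    p,d=arm.get_image(n);cv2.imwrite(f"pics/{n}0.png",p);np.save(f"pics/{n}0.npy",d)
    c=arm.get_calibration(n);print(n,c["camera_matrix"],np.round(c["world_to_cam"],4))
s=arm.observe();print(s)
E
```

```text
pics
side [[511.19504418   0.         320.81114203]
 [  0.         511.19504418 242.70806676]
 [  0.           0.           1.        ]] [[ 0.9822 -0.1875  0.0117 -0.5723]
 [-0.1395 -0.7697 -0.6229  0.2725]
 [ 0.1258  0.6102 -0.7822  1.0735]
 [ 0.      0.      0.      1.    ]]
top [[576.36970927   0.         312.52912219]
 [  0.         576.36970927 227.32304911]
 [  0.           0.           1.        ]] [[ 0.0126 -0.9998  0.0156  0.0545]
 [-0.9869 -0.015  -0.1606  0.6172]
 [ 0.1609 -0.0134 -0.9869  1.5586]
 [ 0.      0.      0.      1.    ]]
{'clock': 0.1, 'qpos': array([ 1.04383873,  0.53706561, -0.00446321,  1.5387247 ,  0.00261194,
        1.06730813, -0.07120217]), 'dq': array([-0.00107247, -0.00122009, -0.00050667, -0.00032612,  0.0008416 ,
       -0.00121892, -0.00140818]), 'tau': array([ 2.55964900e-03, -5.72079921e+01,  9.93918814e-01, -2.52235097e+01,
       -5.61406917e-02,  1.33468240e-02,  4.96796793e-05]), 'position': array([ 0.2887553, -0.5817122,  0.2173619]), 'eef_rot': array([-3.14009666e+00,  1.09173435e-04,  4.60854023e-01]), 'wrist_force': array([ 0.92803623,  0.31052553, -0.19398347]), 'wrist_torque': array([-0.03912835,  0.01690245, -0.00355438]), 'grasp_force': 0.0, 'gripper_width': 0.08816550928709277}
```

View pics/top0.png

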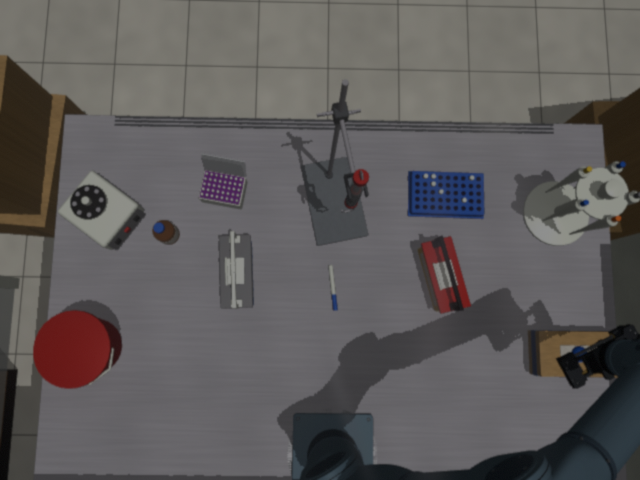

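View pics/side0.png

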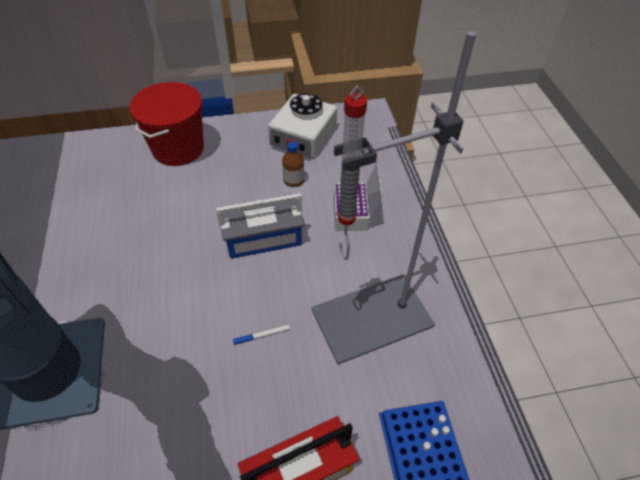

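The top view shows the yellow caddy (red lid) at about (445,273), its black bar running from (428,243) to (465,306). The stand base is at about (335,203) and the balance's top collar at (361,178). In the side view the hook is at about (345,245), and the caddy's bar runs from (245,470) to (350,435).

```bash
cat > h.py <<'E'
from plant import arm
import cv2,numpy as np
def cal(n):
    c=arm.get_calibration(n);return c["camera_matrix"],c["world_to_cam"]
def cloud(n,d):
    K,T=cal(n);v,u=np.mgrid[0:480,0:640]
    P=np.stack([(u-K[0,2])/K[0,0]*d,(v-K[1,2])/K[1,1]*d,d],-1)
    W=(P-T[:3,3])@T[:3,:3]; W[d==0]=np.nan; return W
def proj(n,p):
    K,T=cal(n);q=np.atleast_2d(p)@T[:3,:3].T+T[:3,3];q=q@K.T;return q[:,:2]/q[:,2:]
E
python3 - <<'E'
from h import *
for n in("side","top"):
    p=cv2.imread(f"pics/{n}0.png").astype(int);W=cloud(n,np.load(f"pics/{n}0.npy"))
    x,y,z=np.moveaxis(W,-1,0);b,g,r=np.moveaxis(p,-1,0)
    def rep(t,m):
        A=W[m]
        if len(A)<5: print(n,t,len(A));return
        c,s,a=cv2.minAreaRect(A[:,:2].astype(np.float32))
        e=np.linalg.svd(A[:,:2]-A[:,:2].mean(0),full_matrices=False)[2][0]
        print(n,t,len(A),"rect",np.round(c,4),np.round(s,4),round(a,1),"mean",np.round(A.mean(0),4),"zq",np.round(np.percentile(A[:,2],[5,50,95]),4),"dir",np.round(e,3))
    near=(y<-.08)&(y>-.4)&(x>.3)&(x<.7)
    rep("lid",near&(z>.075)&(z<.1)&(r>100)&(g<70))
    rep("bar",near&(z>.125)&(z<.16)&(r<60)); rep("barall",near&(z>.125)&(z<.16))
    st=(y<.2)&(y>-.1)&(x>.5)&(x<.95)
    rep("base",st&(z>.008)&(z<.022)); rep("hook",st&(z>.26)&(z<.36));rep("tube",st&(z>.38)&(z<.62)&(x<.72));rep("rod",st&(z>.1)&(z<.65)&(x>.75))
    if n=="side":
        m=st&(z>.26)&(z<.39)&(x<.75)
        for vv in range(215,262,3):
            k=np.where(m[vv])[0]
            if len(k):print(vv,k.min(),k.max(),np.round(W[vv,k].mean(0),3))
E
```

```text
side lid 2287 rect [ 0.4857 -0.2964] [0.1947 0.0851] 14.5 mean [ 0.5039 -0.2885  0.0914] zq [0.0887 0.0913 0.094 ] dir [-1.     0.031]
side bar 831 rect [ 0.4856 -0.2969] [0.197  0.0096] 14.4 mean [ 0.4859 -0.2979  0.1463] zq [0.1375 0.1477 0.1506] dir [-0.968 -0.25 ]
side barall 997 rect [ 0.4845 -0.2958] [0.1992 0.0121] 14.4 mean [ 0.485  -0.2972  0.1465] zq [0.1379 0.1477 0.1507] dir [-0.969 -0.248]
side base 6173 rect [0.7207 0.0471] [0.4413 0.2927] 0.9 mean [ 0.6942 -0.0032  0.0157] zq [0.0123 0.0157 0.0189] dir [-0.984 -0.178]
side hook 386 rect [0.6948 0.006 ] [0.1681 0.0338] 15.7 mean [0.7145 0.0018 0.3135] zq [0.269  0.3128 0.3549] dir [-0.976 -0.219]
side tube 3177 rect [ 0.6587 -0.0072] [0.125  0.0421] 13.1 mean [ 0.6235 -0.0225  0.5228] zq [0.4039 0.5265 0.6162] dir [0.968 0.251]
side rod 2448 rect [0.7733 0.0203] [0.0879 0.0425] 77.4 mean [0.771 0.013 0.466] zq [0.176  0.5183 0.6302] dir [ 0.312 -0.95 ]
218 338 355 [ 0.617 -0.02   0.389]
221 339 354 [ 0.616 -0.025  0.388]
224 342 350 [ 0.614 -0.029  0.385]
227 344 346 [ 0.616 -0.017  0.363]
230 344 346 [ 0.617 -0.017  0.
[... 547 characters left out ...]
1377 0.1458 0.1519] dir [-0.967 -0.255]
top barall 386 rect [ 0.4872 -0.2957] [0.1995 0.0133] 14.9 mean [ 0.4866 -0.2953  0.1451] zq [0.1372 0.1456 0.1518] dir [-0.968 -0.253]
top base 3655 rect [0.7238 0.0496] [0.4467 0.2993] 0.4 mean [0.6986 0.0136 0.014 ] zq [0.0087 0.0139 0.0197] dir [-0.956 -0.293]
top hook 91 rect [6.976e-01 4.000e-04] [0.1643 0.0298] 10.9 mean [0.7268 0.0083 0.3032] zq [0.2654 0.296  0.3546] dir [-0.976 -0.217]
top tube 836 rect [ 0.6593 -0.0068] [0.1229 0.0408] 13.0 mean [ 0.6297 -0.0102  0.5372] zq [0.4066 0.5279 0.6163] dir [-0.982 -0.189]
top rod 744 rect [0.773  0.0169] [0.0442 0.085 ] 36.7 mean [0.771  0.0188 0.4752] zq [0.1826 0.532  0.6241] dir [-0.163  0.987]
```

```bash
python3 - <<'E'
import cv2
p=cv2.imread("pics/side0.png")[130:350,300:450]
cv2.imwrite("pics/c1.png",cv2.resize(p,None,fx=2.7,fy=2.7,interpolation=2)) 
E
```

```text
(no output)
```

View pics/c1.png

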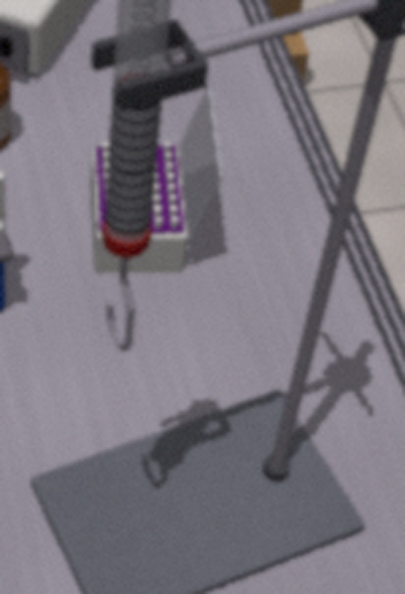

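The crop shows the hook's shank leaving the collar at about (346,225) in full-image pixels, the tip at (340,243) on the left, the bowl at (346,258), and the rod foot at (402,303). The caddy bar agrees in both views: centre (0.486,-0.296), yaw 14.5°, top at z≈0.147. Next I'll refine the stand's pose.

```bash
python3 - <<'E'
from h import *
from scipy.optimize import least_squares
base=np.array([[-.035,-.075],[.205,-.075],[.205,.075],[-.035,.075]])
obs={}
for n in("side","top"):
    p=cv2.imread(f"pics/{n}0.png");W=cloud(n,np.load(f"pics/{n}0.npy"))
    x,y,z=np.moveaxis(W,-1,0)
    m=((z>.004)&(z<.03)&(p.max(-1)<105)&(x>.55)&(x<.87)&(y>-.13)&(y<.14)).astype(np.uint8)
    m=cv2.morphologyEx(m,cv2.MORPH_OPEN,np.ones((3,3)));k,l,s,c=cv2.connectedComponentsWithStats(m)
    j=1+s[1:,4].argmax();A=W[l==j];r=cv2.minAreaRect(A[:,:2].astype(np.float32));print(n,s[j],r,np.median(A[:,2]))
    # rod slices and tube slices
    for a,b in((.15,.25),(.25,.35),(.35,.45)):
        q=(z>a)&(z<b)&(x>.74)&(x<.8)&(abs(y-.02)<.03);print(' rod',q.sum(),np.round(W[q].mean(0),4))
    for a,b in((.40,.46),(.46,.5),(.56,.6)):
        q=(z>a)&(z<b)&(x>.58)&(x<.65)&(abs(y+.02)<.04);print(' tube',q.sum(),np.round(W[q].mean(0),4),np.round(np.percentile(W[q][:,:2],[2,98],axis=0),4).tolist())
def model(t,y0,yaw):pass
for x0,y0,yw in((.617,-.018,13),(.617,-.020,13),(.619,-.016,14)):
    a=np.deg2rad(yw);R=np.array([[np.cos(a),-np.sin(a)],[np.sin(a),np.cos(a)]])
    pts=[(0,0,.38),(0,0,.282),(0,.015,.302),(0,-.0135,.302),(.16,0,.014)]+[(*q,.014) for q in base]
    Wp=np.array([np.r_[R@np.array(q[:2])+[x0,y0],q[2]] for q in pts])
    print(np.round(proj("side",Wp),1).tolist());print(np.round(proj("top",Wp),1).tolist())
E
```

```text
side [352 275  53  37 561] ((0.7262886762619019, 0.0703277587890625), (0.15710310637950897, 0.04202796891331673), 29.089290618896484) 0.01587259085604467
 rod 186 [0.7716 0.0151 0.2019]
 rod 234 [0.7715 0.0147 0.3018]
 rod 307 [0.7717 0.0147 0.4018]
 tube 453 [ 0.6147 -0.0256  0.4309] [[0.6041, -0.0299], [0.6291, -0.0153]]
 tube 348 [ 0.6146 -0.0256  0.4804] [[0.6039, -0.0301], [0.6289, -0.0159]]
 tube 458 [ 0.6147 -0.0259  0.58  ] [[0.6041, -0.0302], [0.6288, -0.0157]]
top [ 301  157   67   89 3615] ((0.704439640045166, 0.0024069994688034058), (0.2430112659931183, 0.15034395456314087), 12.368942260742188) 0.014042999750159735
 rod 50 [0.7722 0.0186 0.2014]
 rod 59 [0.7722 0.0182 0.2991]
 rod 79 [0.7719 0.0186 0.4008]
 tube 75 [ 0.6103 -0.0122  0.4284] [[0.6059, -0.0265], [0.6216, -0.0023]]
 tube 34 [ 0.6079 -0.0179  0.4812] [[0.6062, -0.0277], [0.6129, -0.0097]]
 tube 62 [ 0.6098 -0.0114  0.5786] [[0.6054, -0.025], [0.6206, -0.0018]]
[[346.0, 220.6], [343.3, 256.4], [340.2, 243.5], [347.1, 255.2], [401.0, 304.8], [337.6, 364.3], [435.2, 324.4], [402.0, 273.7], [309.8, 308.0]]
[[351.3, 203.7], [347.9, 212.0], [342.4, 211.7], [354.1, 209.2], [328.6, 176.2], [369.1, 235.9], [350.4, 156.3], [300.0, 166.7], [317.7, 246.9]]
[[346.3, 221.5], [343.5, 257.3], [340.4, 244.4], [347.3, 256.1], [401.2, 305.5], [337.8, 365.2], [435.5, 325.2], [402.2, 274.4], [309.9, 308.8]]
[[352.2, 203.8], [348.8, 212.0], [343.2, 211.7], [355.0, 209.2], [329.3, 176.2], [369.8, 235.9], [351.0, 156.3], [300.7, 166.7], [318.4, 246.9]]
[[346.9, 219.6], [344.1, 255.4], [340.9, 242.5], [348.1, 254.1], [401.0, 302.9], [339.1, 363.3], [435.4, 322.0], [401.3, 272.0], [310.1, 307.5]]
[[350.4, 202.8], [347.1, 211.1], [341.6, 211.0], [353.3, 208.3], [327.0, 175.7], [368.5, 234.7], [348.4, 155.4], [298.2, 166.7], [317.3, 246.6]]
```

servo_tool([
  [0.0154,0.0334,0,0,0,-5.95,0.088],
  [0.0154,0.0334,0,0,0,-5.95,0.088],
  [0.0154,0.0334,0,1.56,-6.05,0,0.088],
  [0.0154,0.0334,0,1.56,-6.05,0,0.088],
  [0.0154,0.0334,0,1.56,-6.05,0,0.088],
  [0.0154,0.0334,0,1.56,-6.05,0,0.088],
  [0.0154,0.0334,0,0,0,0,0.088],
  [0.0154,0.0334,0,0,0,0,0.088],
  [0,0,0,0,0,0,0.088],
])

```text
clock: 0.85
position: [0.4136, -0.3077, 0.2177]
eef_rot: [-3.137, -0.437, 0.259]
wrist_force: [0.9, 0.5, -0.6]
gripper_width: 0.0881
grasp_force: 0.0
```

servo_tool([
  [0.001,-0.007,-0.004,0,0,0,0.088],
  [0.0096,0.0026,-0.0228,0,0,0,0.088],
  [0.0096,0.0026,-0.0228,0,0,0,0.088],
  [0.0096,0.0026,-0.0228,0,0,0,0.088],
  [0.0096,0.0026,-0.0228,0,0,0,0.088],
  [0,0,0,0,0,0,0.088],
  [0,0,0,0,0,0,0.088],
])

```text
clock: 1.43
position: [0.4509, -0.3122, 0.1218]
eef_rot: [-3.139, -0.435, 0.251]
wrist_force: [0.4, -1.0, -0.4]
gripper_width: 0.0879
grasp_force: 0.0
```

```bash
python3 - <<'E'
from h import *
p,d=arm.get_image("side");cv2.imwrite("pics/g1.png",p[260:480,150:450].repeat(2,0).repeat(2,1))
for i in range(4):
    arm.get_image("top");s=arm.observe();print(s["wrist_force"].round(2),s["wrist_torque"].round(3),s["position"].round(4),s["clock"])
E
```

```text
[-1.26 -0.31  0.61] [-0.111  0.382 -0.021] [ 0.4514 -0.3133  0.1237] 1.5333
[ 0.29 -0.41  0.62] [-0.064  0.35   0.004] [ 0.4515 -0.3133  0.124 ] 1.5833
[-0.13 -0.67  0.07] [-0.07   0.367  0.007] [ 0.4516 -0.3132  0.1242] 1.6333
[ 0.47  0.11 -0.44] [-0.061  0.388  0.056] [ 0.4516 -0.313   0.1242] 1.6833
```

View pics/g1.png

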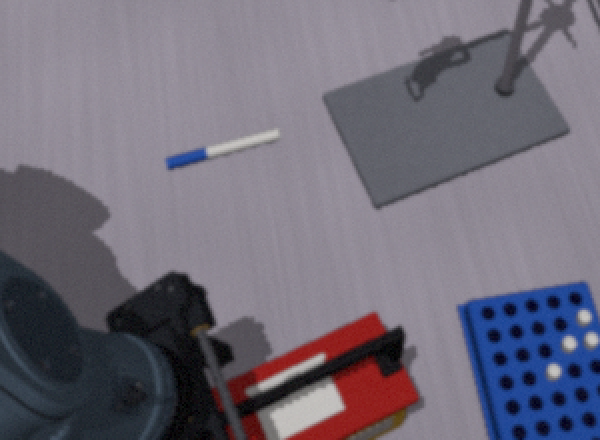

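The fingers straddle the bar's near half, around (230,400) in the crop, and nothing else is close. I'll correct the 8 mm lateral offset and close.

servo_tool([
  [0.001,0.0085,0,0,0,0,0.088],
  [0,0,0,0,0,0,0.088],
  [0,0,0,0,0,0,0.0],
  [0,0,0,0,0,0,0.0],
  [0,0,0,0,0,0,0.0],
  [0,0,0,0,0,0,0.0],
  [0,0,0,0,0,0,0.0],
  [0,0,0,0,0,0,0.0],
], squeeze=50)

```text
clock: 2.35
position: [0.4526, -0.3032, 0.1229]
eef_rot: [3.141, -0.436, 0.253]
wrist_force: [-0.9, -0.2, -0.2]
gripper_width: 0.0502
grasp_force: 0.0
```

servo_tool([
  [0,0,0,0,0,0,0.0],
  [0,0,0,0,0,0,0.0],
  [0,0,0,0,0,0,0.0],
  [0,0,0,0,0,0,0.0],
  [0,0,0,0,0,0,0.0],
  [0,0,0,0,0,0,0.0],
  [0,0,0,0,0,0,0.0],
  [0,0,0,0,0,0,0.0],
], squeeze=50)

```text
clock: 3.02
position: [0.4525, -0.3034, 0.1229]
eef_rot: [3.141, -0.436, 0.253]
wrist_force: [0.2, -0.9, -0.1]
gripper_width: 0.0092
grasp_force: 50.0
```

servo_tool([
  [0,0,0.005,0,0,0,0.0],
  [0,0,0.01,0,0,0,0.0],
  [0,0,0.015,0,0,0,0.0],
  [0,0,0.015,0,0,0,0.0],
  [0,0,0.015,0,0,0,0.0],
  [0,0,0.015,0,0,0,0.0],
  [0,0,0.01,0,0,0,0.0],
  [0,0,0,0,0,0,0.0],
  [0,0,0,0,0,0,0.0],
])

```text
clock: 3.77
position: [0.4526, -0.303, 0.2082]
eef_rot: [3.14, -0.436, 0.254]
wrist_force: [0.2, -0.3, -4.2]
gripper_width: 0.009
grasp_force: 50.0
```

```bash
cat >> h.py <<'E'
def force(k=8):
    F=[]
    for i in range(k):
        arm.get_image("top");s=arm.observe();F.append(np.r_[s["wrist_force"],s["wrist_torque"]])
    F=np.array(F);print("F",F.mean(0).round(3),"sem",(F.std(0)/k**.5).round(3),s["position"].round(4),s["eef_rot"].round(4),s["clock"])
def bar(n):
    p,d=arm.get_image(n);W=cloud(n,d);x,y,z=np.moveaxis(W,-1,0)
    return p,W
E
python3 - <<'E'
from h import *
force(8)
p,d=arm.get_image("side");cv2.imwrite("pics/l1.png",p[220:480,150:450].repeat(2,0).repeat(2,1))
W=cloud("side",d);b,g,r=np.moveaxis(p.astype(int),-1,0)
m=(r>100)&(g<70)&(W[...,2]>.1)&(W[...,2]<.22)&(W[...,1]<-.1);A=W[m]
c,*_=np.linalg.lstsq(np.c_[A[:,:2],np.ones(len(A))],A[:,2],rcond=None);print(c,len(A),cv2.minAreaRect(A[:,:2].astype(np.float32)))
E
```

```text
F [-0.186  0.059 -3.858 -0.19   0.854  0.004] sem [0.164 0.117 0.166 0.016 0.013 0.009] [ 0.4524 -0.3029  0.2074] [-3.141  -0.4357  0.2528] 4.1667
[-0.02499491 -0.01093267  0.18389682] 2072 ((0.486405611038208, -0.29331809282302856), (0.1880827397108078, 0.08579036593437195), 14.155978202819824)
```

View pics/l1.png

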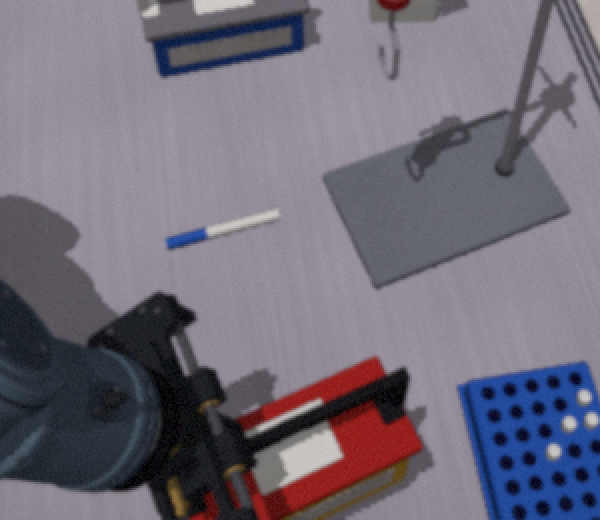

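The caddy hangs nearly level in the grip, with about 1.4° of sag. Its weight is about 3.85 N, so I expect roughly 64 mm of hook travel. Next I carry it under and in front of the hook to the stand's +y side.

servo_tool([
  [0.0027,0.0128,0,0,0,-1,0],
  [0.0048,0.0225,0,0,0,-1,0],
  [0.0068,0.0321,0,0,0,0,0],
  [0.0068,0.0321,0,0,0,0,0],
  [0.0068,0.0321,0,0,0,0,0],
  [0.0068,0.0321,0,0,0,0,0],
  [0.0068,0.0321,0,0,0,0,0],
  [0.0068,0.0321,0,0,0,0,0],
  [0.0068,0.0321,0,0,0,0,0],
  [0.0068,0.0321,0,0,0,0,0],
])

```text
clock: 5.05
position: [0.5143, -0.0093, 0.2079]
eef_rot: [-3.141, -0.436, 0.217]
wrist_force: [0.2, -1.4, -4.2]
gripper_width: 0.009
grasp_force: 50.0
```

servo_tool([
  [0.0048,0.0225,0,0,0,0,0],
  [0.0027,0.0128,0,0,0,0,0],
  [0,0,0.01,0,0,0,0],
  [0,0,0.018,0,0,0,0],
  [0,0,0.024,0,0,0,0],
  [0,0,0.022,0,0,0,0],
  [0,0,0.012,0,0,0,0],
  [0,0,0.005,0,0,0,0],
  [0,0,0,0,0,0,0],
  [0,0,0,0,0,0,0],
])

```text
clock: 5.88
position: [0.5213, 0.0243, 0.2979]
eef_rot: [-3.142, -0.434, 0.218]
wrist_force: [-0.7, 0.5, -4.9]
gripper_width: 0.0091
grasp_force: 50.0
```

```bash
cat >> h.py <<'E'
def look(name,crop):
    p,d=arm.get_image("side");v0,v1,u0,u1=crop
    cv2.imwrite(f"pics/{name}.png",cv2.resize(p[v0:v1,u0:u1],None,fx=3,fy=3,interpolation=2))
    W=cloud("side",d);b,g,r=np.moveaxis(p.astype(int),-1,0);x,y,z=np.moveaxis(W,-1,0)
    s=arm.observe();T=s["position"];print(T.round(4),s["eef_rot"].round(4),s["clock"])
    m=(r>100)&(g<70)&(abs(z-(T[2]-.033))<.03)&(abs(y-T[1])<.12)&(x>T[0]-.1)&(x<T[0]+.16)
    A=W[m];c,*_=np.linalg.lstsq(np.c_[A[:,:2]-A[:,:2].mean(0),np.ones(len(A))],A[:,2],rcond=None)
    q=cv2.minAreaRect(A[:,:2].astype(np.float32));print("lid",len(A),c.round(4),[np.round(k,4) for k in q])
    m=(r<70)&(b<70)&(abs(z-(T[2]+.022))<.01)&(abs(y-T[1])<.06)&(x>T[0]+.055)&(x<T[0]+.15)
    A=W[m];
    if len(A)>10:
        q=cv2.minAreaRect(A[:,:2].astype(np.float32));print("bar",len(A),A.mean(0).round(4),[np.round(k,4) for k in q])
E
python3 - <<'E'
from h import *
look("h1",(170,360,230,450))
E
```

```text
[0.521  0.0243 0.2974] [-3.1413 -0.4335  0.218 ] 5.9333
lid 1375 [-0.0255 -0.0084  0.2657] [array([0.5525, 0.0256]), array([0.1947, 0.0793]), np.float64(11.4261)]
bar 156 [0.5966 0.0389 0.3185] [array([0.5969, 0.0406]), array([0.044 , 0.0093]), np.float64(12.2222)]
```

View pics/h1.png

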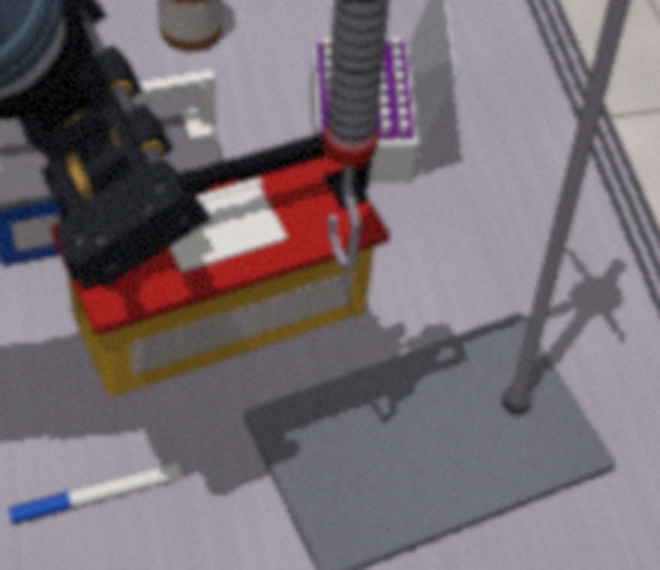

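The caddy is beyond the hook. The hook's bowl is at about (345,250) in the crop, and the bar runs behind it at y_s≈60 mm with yaw 12.2°, as planned. I move forward along the bar until the notch is abreast of the hook.

servo_tool([
  [0.0068,0.0015,0.001,0,0,0,0],
  [0.0117,0.0026,0.001,0,0,0,0],
  [0.0137,0.003,0,0,0,0,0],
  [0.0107,0.0024,0,0,0,0,0],
  [0.0059,0.0013,0,0,0,0,0],
  [0,0,0,0,0,0,0],
  [0.0026,-0.0117,0,0,0,0,0],
  [0.0035,-0.0156,0,0,0,0,0],
  [0.0013,-0.0059,0,0,0,0,0],
  [0,0,0,0,0,0,0],
])

```text
clock: 6.77
position: [0.578, -0.0002, 0.3005]
eef_rot: [3.141, -0.435, 0.215]
wrist_force: [0.5, -0.9, -4.1]
gripper_width: 0.009
grasp_force: 50.0
```

```bash
python3 - <<'E'
from h import *
look("h2",(170,330,270,450))
E
```

```text
[0.5778 0.0013 0.3006] [ 3.1416 -0.4354  0.2164] 6.8167
lid 1463 [-0.0261  0.      0.2683] [array([0.6087, 0.0015]), array([0.1947, 0.0813]), np.float64(10.4553)]
bar 290 [0.6683 0.0179 0.3211] [array([0.6693, 0.0201]), array([0.0745, 0.0128]), np.float64(10.9704)]
```

View pics/h2.png

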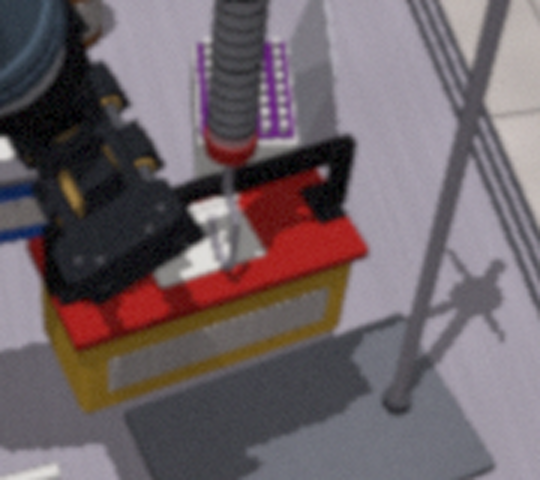

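The bar passes just on the +y side of the hook's tip, at about (215,238) in the crop, with y_s≈24 mm. The notch is about 3 mm short along the bar. I correct that and the 1.5° tilt, then go in over the bowl.

servo_tool([
  [0.0025,-0.003,0,0.32,-1.46,0,0],
  [0.0018,-0.0063,0,0,0,0,0],
  [0.0018,-0.007,0,0,0,0,0],
  [0.0013,-0.005,0,0,0,0,0],
  [0.0008,-0.002,0,0,0,0,0],
  [0,0,0,0,0,0,0],
  [0,0,0,0,0,0,0],
])

```text
clock: 7.4
position: [0.5865, -0.0213, 0.3009]
eef_rot: [3.141, -0.462, 0.218]
wrist_force: [0.4, 0.4, -4.4]
gripper_width: 0.0088
grasp_force: 50.0
```

```bash
python3 - <<'E'
from h import *
look("h3",(170,330,270,450));force(8)
E
```

```text
[ 0.5864 -0.0211  0.3009] [ 3.1414 -0.462   0.2185] 7.45
lid 1573 [-0.0029  0.007   0.2696] [array([ 0.6175, -0.017 ]), array([0.1943, 0.083 ]), np.float64(11.9654)]
bar 302 [ 0.6779 -0.0027  0.3232] [array([ 0.6782, -0.0008]), array([0.0746, 0.0114]), np.float64(11.8226)]
F [-0.052 -0.081 -3.679 -0.169  0.899 -0.   ] sem [0.146 0.141 0.122 0.006 0.014 0.008] [ 0.5864 -0.0213  0.3009] [ 3.1412 -0.4622  0.2185] 7.85
```

View pics/h3.png

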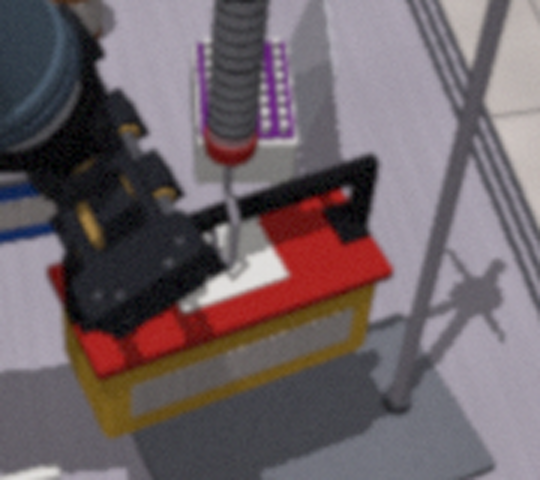

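The bar now lies over the bowl (crop about (235,215)), its back wire in front of it, y_s≈2 mm, level. Now lower it onto the seat.

servo_tool([
  [0.0003,-0.0015,-0.004,0,0,0,0],
  [0,0,-0.007,0,0,0,0],
  [0,0,-0.007,0,0,0,0],
  [0,0,-0.005,0,0,0,0],
  [0,0,-0.0025,0,0,0,0],
  [0,0,-0.0025,0,0,0,0],
  [0,0,-0.0025,0,0,0,0],
  [0,0,-0.0025,0,0,0,0],
  [0,0,-0.0025,0,0,0,0],
  [0,0,-0.0025,0,0,0,0],
])

```text
clock: 8.68
position: [0.5869, -0.0229, 0.2629]
eef_rot: [3.141, -0.463, 0.218]
wrist_force: [-0.6, -0.7, -4.0]
gripper_width: 0.0092
grasp_force: 50.0
```

servo_tool([
  [0,0,-0.0025,0,0,0,0],
  [0,0,-0.003,0,0,0,0],
  [0,0,-0.003,0,0,0,0],
  [0,0,-0.003,0,0,0,0],
  [0,0,-0.003,0,0,0,0],
  [0,0,-0.003,0,0,0,0],
  [0,0,-0.0025,0,0,0,0],
  [0,0,0,0,0,0,0],
  [0,0,0,0,0,0,0],
])

```text
clock: 9.43
position: [0.5868, -0.0229, 0.2429]
eef_rot: [3.141, -0.462, 0.218]
wrist_force: [-0.4, 0.5, -1.0]
gripper_width: 0.0088
grasp_force: 50.0
```

```bash
python3 - <<'E'
from h import *
look("h4",(190,350,270,450));force(10)
E
```

```text
[ 0.5868 -0.0229  0.243 ] [ 3.1411 -0.4623  0.2183] 9.4833
lid 1406 [0.0094 0.0095 0.2124] [array([ 0.6182, -0.0177]), array([0.1947, 0.0834]), np.float64(12.4172)]
bar 264 [ 0.6786 -0.0045  0.2662] [array([ 0.6776, -0.004 ]), array([0.0745, 0.0106]), np.float64(11.7331)]
F [-2.600e-02 -2.100e-01 -2.039e+00 -1.380e-01  7.780e-01 -2.000e-03] sem [0.17  0.09  0.076 0.01  0.01  0.009] [ 0.5868 -0.0229  0.243 ] [ 3.1411 -0.4624  0.2183] 9.9833
```

View pics/h4.png

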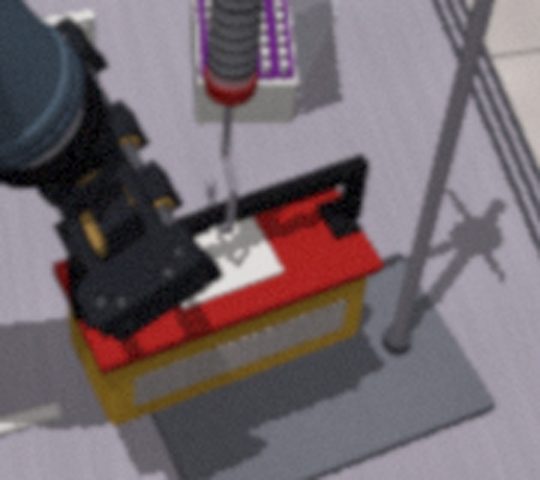

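The hook's tip shows beyond the bar at (212,190) in the crop, with the back wire in front, so the bar is in the bowl. The wrist load has fallen to 2.0 N at about 25 mm of draw, matching 60 N/m. Continue.

servo_tool([
  [0,0,-0.002,0,0,0,0],
  [0,0,-0.003,0,0,0,0],
  [0,0,-0.003,0,0,0,0],
  [0,0,-0.003,0,0,0,0],
  [0,0,-0.003,0,0,0,0],
  [0,0,-0.003,0,0,0,0],
  [0,0,-0.003,0,0,0,0],
  [0,0,-0.002,0,0,0,0],
  [0,0,0,0,0,0,0],
  [0,0,0,0,0,0,0],
])

```text
clock: 10.82
position: [0.5868, -0.0229, 0.2209]
eef_rot: [3.141, -0.462, 0.218]
wrist_force: [-0.0, -0.1, -1.6]
gripper_width: 0.0087
grasp_force: 50.0
```

```bash
python3 - <<'E'
from h import *
look("h5",(190,350,270,450));force(24)
E
```

```text
[ 0.5868 -0.0229  0.221 ] [ 3.1411 -0.4624  0.2183] 10.8667
lid 1332 [0.0158 0.014  0.191 ] [array([ 0.6201, -0.0198]), array([0.1967, 0.0808]), np.float64(11.2731)]
bar 256 [ 0.6788 -0.0044  0.2453] [array([ 0.6777, -0.0033]), array([0.0743, 0.0106]), np.float64(12.6489)]
F [ 0.382  0.101 -0.883 -0.088  0.499 -0.016] sem [0.09  0.106 0.082 0.007 0.01  0.006] [ 0.5868 -0.0229  0.2209] [ 3.1411 -0.4623  0.2183] 12.0667
```

servo_tool([
  [0,0,-0.002,-0.1,0.44,0,0],
  [0,0,-0.0025,-0.1,0.44,0,0],
  [0,0,-0.0025,0,0,0,0],
  [0,0,-0.0025,0,0,0,0],
  [0,0,-0.002,0,0,0,0],
  [0,0,0,0,0,0,0],
  [0,0,0,0,0,0,0],
  [0,0,0,0,0,0,0],
])

```text
clock: 12.73
position: [0.5867, -0.0229, 0.2094]
eef_rot: [3.141, -0.446, 0.218]
wrist_force: [-1.0, -1.1, 0.2]
gripper_width: 0.009
grasp_force: 50.0
```

```bash
python3 - <<'E'
from h import *
look("h6",(190,350,270,450));force(40)
E
```

```text
[ 0.5867 -0.0229  0.2095] [ 3.1411 -0.4465  0.2183] 12.7833
lid 1308 [0.0069 0.0077 0.1789] [array([ 0.6191, -0.0189]), array([0.1949, 0.0825]), np.float64(11.6015)]
bar 247 [ 0.6787 -0.0042  0.2328] [array([ 0.6786, -0.003 ]), array([0.0747, 0.0106]), np.float64(11.6865)]
F [-0.432 -0.243 -0.163 -0.108  0.536 -0.009] sem [0.062 0.079 0.066 0.004 0.005 0.005] [ 0.5867 -0.0229  0.2094] [ 3.1411 -0.4465  0.2184] 14.7833
```

View pics/h6.png

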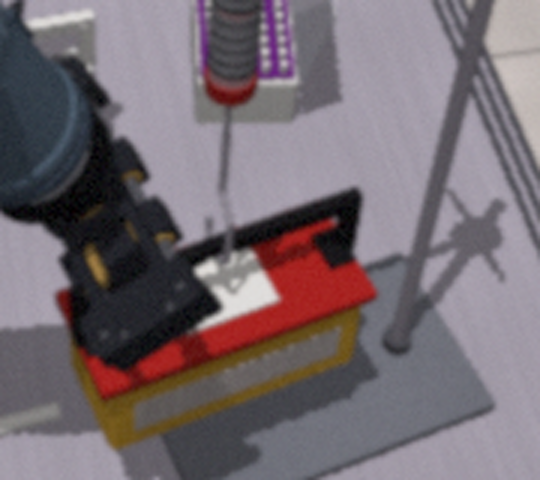

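The bar sits deep in the bowl at (228,250) in the crop, level. The wrist carries about 0.1 N, so the hook has the whole weight. I ease the grip in steps so any residual settles gently.

servo_tool([
  [0,0,0,0,0,0,0],
  [0,0,0,0,0,0,0],
  [0,0,0,0,0,0,0],
], squeeze=15)

```text
clock: 15.03
position: [0.5868, -0.023, 0.2095]
eef_rot: [3.141, -0.447, 0.218]
wrist_force: [-0.3, -0.1, -0.6]
gripper_width: 0.0098
grasp_force: 15.0
```

servo_tool([
  [0,0,0,0,0,0,0],
  [0,0,0,0,0,0,0],
  [0,0,0,0,0,0,0],
  [0,0,0,0,0,0,0],
], squeeze=3)

```text
clock: 15.37
position: [0.5868, -0.0229, 0.2095]
eef_rot: [3.141, -0.447, 0.218]
wrist_force: [-0.7, 0.2, -1.3]
gripper_width: 0.0097
grasp_force: 3.0
```

```bash
python3 - <<'E'
from h import *
look("h7",(190,350,270,450));force(40);print(arm.observe()["grasp_force"])
E
```

```text
[ 0.5868 -0.0229  0.2094] [ 3.141  -0.4466  0.2184] 15.4167
lid 1302 [0.0053 0.0087 0.1789] [array([ 0.6198, -0.0195]), array([0.1961, 0.0825]), np.float64(10.6424)]
bar 247 [ 0.6782 -0.005   0.233 ] [array([ 0.6779, -0.0034]), array([0.0744, 0.0111]), np.float64(11.2974)]
F [ 0.112 -0.637 -0.165 -0.201  0.402 -0.089] sem [0.077 0.065 0.063 0.005 0.006 0.005] [ 0.5868 -0.0229  0.2094] [ 3.1411 -0.4465  0.2184] 17.4167
3.0018892139196396
```

servo_tool([
  [0,0,0,0,0,0,0.012],
  [0,0,0,0,0,0,0.014],
  [0,0,0,0,0,0,0.017],
  [0,0,0,0,0,0,0.02],
  [0,0,0,0,0,0,0.024],
  [0,0,0,0,0,0,0.028],
  [0,0,0,0,0,0,0.034],
  [0,0,0,0,0,0,0.04],
])

```text
clock: 18.08
position: [0.5867, -0.0229, 0.2094]
eef_rot: [3.141, -0.446, 0.218]
wrist_force: [-0.0, 1.1, -0.4]
gripper_width: 0.0384
grasp_force: 0.0
```

```bash
python3 - <<'E'
from h import *
look("h8",(190,350,270,450));force(16)
look("h8b",(190,350,270,450));print(arm.observe()["gripper_width"])
E
```

```text
[ 0.5867 -0.0229  0.2094] [ 3.1411 -0.4464  0.2184] 18.1333
lid 1286 [-0.0131  0.0152  0.1757] [array([ 0.6179, -0.018 ]), array([0.195 , 0.0831]), np.float64(11.808)]
bar 230 [ 0.678  -0.0046  0.2301] [array([ 0.678 , -0.0029]), array([0.0741, 0.0114]), np.float64(11.7295)]
F [ 0.018 -0.195  0.184 -0.069  0.401 -0.007] sem [0.125 0.121 0.109 0.009 0.007 0.007] [ 0.5867 -0.0229  0.2094] [ 3.141  -0.4465  0.2184] 18.9333
[ 0.5867 -0.0229  0.2094] [ 3.1411 -0.4465  0.2184] 18.9833
lid 1268 [-0.0086  0.0101  0.1756] [array([ 0.6183, -0.0183]), array([0.1951, 0.0826]), np.float64(11.7752)]
bar 234 [ 0.6777 -0.0047  0.2297] [array([ 0.6784, -0.003 ]), array([0.0741, 0.0108]), np.float64(12.5106)]
0.039720084042239645
```

View pics/h8b.png

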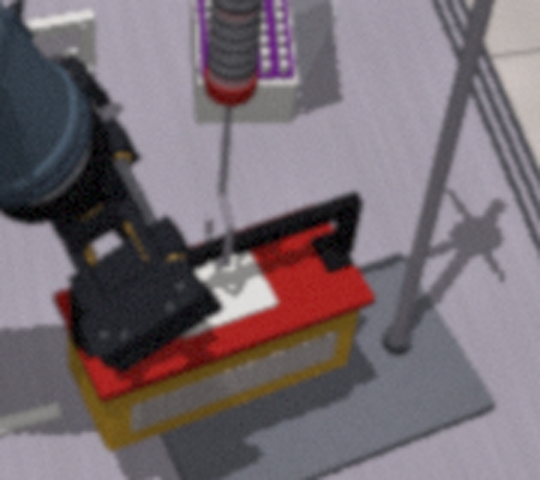

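It hangs level, having settled by about 3 mm. The fingers are open and clear of the bar, so I retreat along the tool axis.

servo_tool([
  [0,0,0,0,0,0,0.055],
  [0,0,0,0,0,0,0.06],
  [0,0,0,0,0,0,0.06],
  [0,0,0,0,0,0,0.06],
  [-0.0042,-0.0009,0.009,0,0,0,0.06],
  [-0.0063,-0.0014,0.0135,0,0,0,0.06],
  [-0.0084,-0.0019,0.018,0,0,0,0.06],
  [-0.0084,-0.0019,0.018,0,0,0,0.06],
  [-0.0127,-0.0028,0.0271,0,0,0,0.06],
  [-0.0127,-0.0028,0.0271,0,0,0,0.06],
])

```text
clock: 19.82
position: [0.5328, -0.0345, 0.3233]
eef_rot: [3.141, -0.446, 0.219]
wrist_force: [1.6, -0.5, 0.8]
gripper_width: 0.0597
grasp_force: 0.0
```

servo_tool([
  [-0.02,-0.004,0.01,0,0,0,0.06],
  [-0.02,-0.004,0,0,0,0,0.06],
  [0,0,0,0,0,0,0.06],
  [0,0,0,0,0,0,0.06],
  [0,0,0,0,0,0,0.06],
  [0,0,0,0,0,0,0.06],
  [0,0,0,0,0,0,0.06],
  [0,0,0,0,0,0,0.06],
  [0,0,0,0,0,0,0.06],
  [0,0,0,0,0,0,0.06],
])

```text
clock: 20.65
position: [0.4941, -0.0424, 0.3319]
eef_rot: [3.141, -0.446, 0.219]
wrist_force: [0.2, 0.3, -0.5]
gripper_width: 0.0599
grasp_force: 0.0
```

```bash
cat > lid.py <<'E'
from h import *
def L(n):
    p,d=arm.get_image(n);W=cloud(n,d);b,g,r=np.moveaxis(p.astype(int),-1,0);x,y,z=np.moveaxis(W,-1,0)
    m=(r>100)&(g<70)&(z>.15)&(z<.21)&(abs(y+.02)<.12)&(x>.5)&(x<.75);A=W[m]
    c,*_=np.linalg.lstsq(np.c_[A[:,:2]-A[:,:2].mean(0),np.ones(len(A))],A[:,2],rcond=None)
    q=cv2.minAreaRect(A[:,:2].astype(np.float32));print(n,len(A),c.round(4),np.round(q[0],4),round(q[2],2))
    return p
for i in range(5):
    p=L("side")
    for k in range(3): arm.get_image("top")
cv2.imwrite("pics/end.png",p);print(arm.observe()["clock"])
E
python3 lid.py
```

```text
side 1731 [-0.0139  0.0125  0.1759] [ 0.6206 -0.0183] 10.71
side 1744 [-0.0139  0.0127  0.1759] [ 0.6228 -0.0207] 9.01
side 1750 [-0.0139  0.0141  0.1759] [ 0.6205 -0.0172] 11.37
side 1732 [-0.0138  0.0134  0.1759] [ 0.622  -0.0198] 9.62
side 1748 [-0.0131  0.0108  0.1759] [ 0.6206 -0.0172] 11.01
21.65
```

View pics/end.png

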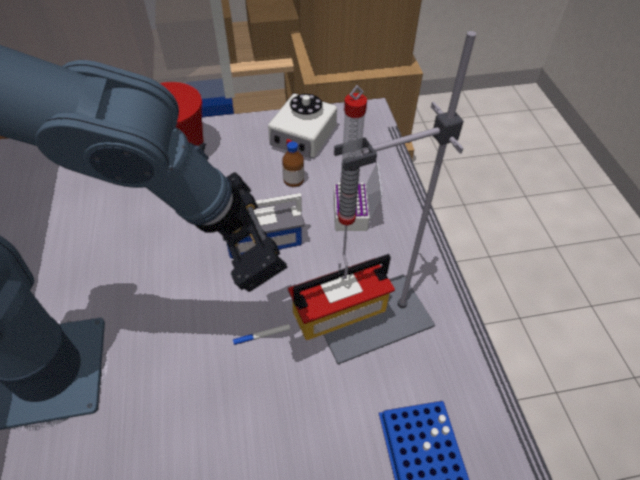

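The caddy hangs level and still from the hook at (346,280), with the arm clear and the other things where they were.

```bash
python3 -c "
from plant import arm
print(arm.job_done())"
```

```text
the job is handed in; nothing more can be done
None
```

The yellow caddy hangs level and still from the balance hook by its notch, weighing about 3.7 N (roughly 0.37 kg); the arm is clear, the other things look unmoved, and the job was handed in at about 22 s, with no verdict returned.

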